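# Seal the shielded test enclosure

## Robot

A 6-joint arm with a two-finger parallel gripper is mounted at the origin on the work surface. World frame = base frame: x ahead of the robot, y to its left, z up, the work surface at z = 0. Lengths are in mm, angles in rad, forces in N, time in s.
With the tool pointing down it reaches from about 275 to 725 mm from the base axis. Payload 5.6 kg.
Tool frame: the origin (TCP) lies at the centre of the arm's flange, where the gripper is bolted on; the fingertips stand 173 mm ahead of it and the grasp point (between the pads) lies 155 mm ahead of it; z points along the fingers, y is the direction in which the jaws open and shut (so a half turn about z gives the same grasp; the last joint's range is limited). The gripper opens to 85 mm and grips with 20 to 120 N. Pads are 22 mm wide; open, the fingers measure 114 mm over their backs; the gripper's body (76 mm by 85 mm) begins 54 mm behind the grasp point. The pads swing forward as they close: fully open they stand 13 mm farther back than shut.
Start: joints at [-1.051, 0.255, 0.108, 0, -1.424, -0.285], TCP at [127.977, -534.898, 404.683] pointing down, gripper open.
Joint ranges: [-2.95, 2.95], [-1.21, 1.97], [-1.09, 1.5], [-2.87, 1.71], [-2.94, -0.07], [-3.05, 3.05]. Speed limits (rad/s): [2.57, 2.57, 3.14, 3.14, 3.14, 3.14].

## Interface

Orientations are given as a 3x3 rotation matrix whose columns are the frame's x, y, z axes.
In Python, from workcell import telemetry, optics, ctrl, finder gives the robot as it stands. The module is installed in compiled form; this text tells all that it offers.
- The arm moves only by the tool jog_arm, never from a script. Its argument "targets" is a list of rows, each a list of 7 numbers: the shift along the tool's x, y, z in units of 0.8 m (1.0 is 0.8 m), then the turn, a rotation vector about the tool's x, y, z in units of 180 degrees (1.0 is 180 degrees), then the opening, from -1 (shut) to 1 (fully open), so that 0 is half open. A call has 1 to 10 rows; each row is the pose to reach, as a shift and turn from the pose measured when the call began, along the tool's axes at that moment, turning the shorter way round; what a row does not reach only later rows make up. A row lasts 1/10 s, in which the tool goes at most 50 mm and 8.59 degrees, less where a joint would pass 70% of its speed; a pose out of reach is approached as far as the arm can. A call with a number of a shift or a turn outside -1 to 1 is refused whole. A call with a gripper value outside its range is refused whole. The fingers move at their own pace and stop on an object; the grip force is fixed at half the most. Time passes only in rows, so rows that repeat a pose let the fingers close. It gives the time, the measured TCP pose, the force and the opening at its end, in the units of the state.
- telemetry.state(): the state, without advancing time (a new reading comes with each control period).
- optics.capture(name): name is "side" or "top" or "wrist"; returns the picture (480x640x3 uint8, red, green, blue); there is no depth.
- optics.camera_info(name): a dict with "intrinsics" (3x3 intrinsics, pixels), "k1" (the pictures are not rectified: a ray, as slopes to the right and down, at radius r is drawn at 1 + k1 r^2 times it, then the intrinsics apply), "origin" and "rotation" of the camera in the world. Camera axes: x right, y down, z forward; pixel columns grow to the right and rows downward; lengths in mm; the calibration is good to about 2 mm. A picture is of the moment at which its call begins: read the wrist's pose just before it. camera_info takes no time and is no camera call; for the wrist camera it gives the pose at the moment of the call.
- ctrl.close_job(): hands the job in, once; it reports no verdict.
Trained networks look in the newest picture that a camera, given by its name, has taken for a name from the list of things; names that differ only in an ending like _2 or _b are one class to them, and where a whole thing is asked for, a point or a joint stands for the part that bears it (a point fixed in the world has none). Each returns a list of dicts, best first, with "p" (0 to 1); they miss things now and then, are a little off and sometimes report something else, mostly with a low value. They report only what shows in the picture. A call takes as long as a camera call.
- finder.recognise(camera, query): "at" ([row, column] in pixels, amid what is visible of it).
- finder.trace(camera, query): "pixels" (480x640 bool, what is visible of it) and "at" ([row, column] in pixels, amid what is visible of it).
The state is a dict: "t": time; "joint_pos": joint angles; "joint_velocities": joint speeds; "tau": joint torques, N m; "eef_pos": TCP position; "eef_rot": TCP orientation; "ft_force": force on the tool from outside, world axes, zero at the start; "ft_torque": the same for the moment, N m; "finger_gap": finger opening in mm.
Only numpy, scipy, OpenCV 4.12 (cv2) and the standard library are available. Lean on these libraries where they do the work, as an engineer would, in place of code of your own. Each camera call takes 0.05 s, during which the arm holds its last target.

## Task

Seal the blue test enclosure: press its gasketed lid down at the yellow discs one corner at a time, each fully home before the next, until the lid sits flat on the flange. Then take the locking rod from its rest and push it through all three lugs until its collar meets the first lug, and let go. Leave the other things on the bench alone.

Things in the scene. Friction and masses are not known exactly. Their poses are not given: they have to be found in the camera images.
- enclosure: Blue metal test enclosure, 142 x 192 x 70 mm (x, y, z), fixed, mostly hidden under its lid. Origin: centre of its underside on the bench; z up; y along its long side; +x towards the side with the lock lugs. Flange top at z = 70. Two dark steel lugs on it, 14 mm thick (y), x = 86 to 114, up to z = 99, centred at y = +84 and +14, have 17 mm holes along y at x = 100, z = 82.
- lid: Loose aluminium lid, plate 150 x 200 x 6 mm, 0.45 kg, grey panel and four yellow discs on top. Origin: centre of the plate's underside; axes as the enclosure's. A plug below keeps it centred with about 2 mm play. It starts on four corner gasket blocks, 7 to 10 mm above the flange, and rocks as corners are pressed; fully down, its origin is at z = 70 in the enclosure's frame, its top at 76.
- lid_hole (a point): Centre of the 17 mm hole (along y) in the lid's steel lug, at (100, 49, 12) mm in the lid's frame; the lug is 14 mm thick, x = 86 to 114, and stands between the enclosure's two lugs, up to 23 mm above the lid's top. With the lid fully down all three holes are in line.
- rod: Locking rod, 154 mm, 0.14 kg: steel shaft 12 mm thick, 98 long with 12 mm tapered nose; collar 24 mm wide, 6 thick; orange grip block 14 wide (x), 50 long (y), 20 high. Origin: on the axis at the collar's shaft-side face; shaft to -y, grip to +y. Starts level in a grey rest, axis 40 mm above the bench; lifts straight up. Locked: origin at the lock mouth, y along the enclosure's y.
- rod_tip (a point): Centre of the rod's tapered tip, 98 mm from the rod's origin along its -y.
- rod_grip (a point): Centre of the rod's orange grip block, on the rod's axis at y = +31 (14 mm wide between the fingers, across the rod).
- lock_mouth (a point): Centre of the outer (+y) face of the first lug's hole, at (100, 91, 82) mm in the enclosure's frame: the rod enters here and moves to the enclosure's -y.
- rest: Grey rod rest, fixed to the bench, 60 x 110 mm, 43 mm high, with two open-topped saddles at y = -32 and y = +30; the rod lies along its y, its origin at y = +45, grip end to +y.
- corner0 (a point): Centre of the yellow disc (22 mm) on the lid's top, at the robot-side, lock-mouth (+y) end, at (-61, +86) mm in the lid's frame, straight above gasket block 0: press here.
- corner1 (a point): Centre of the yellow disc (22 mm) on the lid's top, robot-side, far (-y) end, at (-61, -86) mm in the lid's frame, straight above gasket block 1: press here.
- corner2 (a point): Centre of the yellow disc (22 mm) on the lid's top, lug-side (+x), far (-y) end, at (+61, -86) mm in the lid's frame, straight above gasket block 2: press here.
- corner3 (a point): Centre of the yellow disc (22 mm) on the lid's top, lug-side (+x), lock-mouth (+y) end, at (+61, +86) mm in the lid's frame, straight above gasket block 3: press here.
- gasket0 (a joint): How far (m) the black gasket block under corner0 is pressed down: 0 to 0.003 at the start, 0.010 fully down, the lid corner then on the flange. It yields at about 7 N (plus 60 N per m/s) and stays where it is left; it does not hold the lid down, so the lid may rock up again at that corner until the others are pressed.
- gasket1 (a joint): How far (m) the black gasket block under corner1 is pressed down: 0 to 0.003 at the start, 0.010 fully down, the lid corner then on the flange. It yields at about 7 N (plus 60 N per m/s) and stays where it is left; it does not hold the lid down, so the lid may rock up again at that corner until the others are pressed.
- gasket2 (a joint): How far (m) the black gasket block under corner2 is pressed down: 0 to 0.003 at the start, 0.010 fully down, the lid corner then on the flange. It yields at about 7 N (plus 60 N per m/s) and stays where it is left; it does not hold the lid down, so the lid may rock up again at that corner until the others are pressed.
- gasket3 (a joint): How far (m) the black gasket block under corner3 is pressed down: 0 to 0.003 at the start, 0.010 fully down, the lid corner then on the flange. It yields at about 7 N (plus 60 N per m/s) and stays where it is left; it does not hold the lid down, so the lid may rock up again at that corner until the others are pressed.
- brick: Bystander: black power brick, 90 x 130 x 30 mm; leave it alone. Origin: its underside, centre.
- board_tray: Bystander: blue tray with a green circuit board, 130 x 170 x 25 mm; leave it alone. Origin: its underside, centre.
- driver: Bystander: screwdriver lying on the bench; leave it alone. Origin: its underside (middle region).
- mug: Bystander: white mug, 80 mm wide, 78 mm high; leave it alone. Origin: its underside, centre.
- tin: Bystander: small closed tin, 60 mm wide, 75 mm high; leave it alone. Origin: its underside, centre.
- meter: Bystander: yellow hand meter, 85 x 170 x 43 mm; leave it alone. Origin: its underside, centre.
- caps_bin: Bystander: grey open bin, 100 x 140 x 60 mm; leave it alone. Origin: its underside, centre.

How it is judged (in metres and radians):
On the way, in this order (a step that is already met when the one before it is completed fails the run):
1. one corner is fully down while the other three still stand proud (((value of joint gasket0 above 0.0085 m and value of joint each of gasket1, gasket2, gasket3 below 0.007 m) or (value of joint each of gasket0, gasket2, gasket3 below 0.007 m and value of joint gasket1 above 0.0085 m) or (value of joint each of gasket0, gasket1, gasket3 below 0.007 m and value of joint gasket2 above 0.0085 m) or (value of joint each of gasket0, gasket1, gasket2 below 0.007 m and value of joint gasket3 above 0.0085 m))), for 0.1 s.
2. two corners are fully down, two still stand proud (((value of joint each of gasket0, gasket1 above 0.0085 m and value of joint each of gasket2, gasket3 below 0.007 m) or (value of joint each of gasket0, gasket2 above 0.0085 m and value of joint each of gasket1, gasket3 below 0.007 m) or (value of joint each of gasket0, gasket3 above 0.0085 m and value of joint each of gasket1, gasket2 below 0.007 m) or (value of joint each of gasket0, gasket3 below 0.007 m and value of joint each of gasket1, gasket2 above 0.0085 m) or (value of joint each of gasket0, gasket2 below 0.007 m and value of joint each of gasket1, gasket3 above 0.0085 m) or (value of joint each of gasket0, gasket1 below 0.007 m and value of joint each of gasket2, gasket3 above 0.0085 m))), for 0.1 s.
3. three corners are fully down, one still stands proud (((value of joint each of gasket0, gasket1, gasket2 above 0.0085 m and value of joint gasket3 below 0.007 m) or (value of joint each of gasket0, gasket1, gasket3 above 0.0085 m and value of joint gasket2 below 0.007 m) or (value of joint each of gasket0, gasket2, gasket3 above 0.0085 m and value of joint gasket1 below 0.007 m) or (value of joint gasket0 below 0.007 m and value of joint each of gasket1, gasket2, gasket3 above 0.0085 m))), for 0.1 s.
4. all four corners are down and the lid lies flat, the rod not yet in the lugs (value of joint each of gasket0, gasket1, gasket2, gasket3 above 0.0085 m and z of lid in the frame of enclosure below 0.0725 m and angle between the z axis of lid and the z axis of enclosure, either way round below 0.015 rad and distance between rod_tip and lock_mouth above 0.02 m and distance between rod and lock_mouth above 0.05 m), for 0.2 s.
At the end, for the whole second after the job is handed in: All four gasket blocks pressed at least 8.5 mm, lid flat (0.015 rad) and within 2.5 mm of the flange, rod through all three lugs (within 0.12 rad of the hole line) with its collar within 5 mm of the first lug and its origin within 9 mm of the lock mouth; rod and lid at rest (value of joint each of gasket0, gasket1, gasket2, gasket3 above 0.0085 m and z of lid in the frame of enclosure below 0.0725 m and angle between the z axis of lid and the z axis of enclosure, either way round below 0.015 rad and y of rod in the frame of enclosure below 0.096 m and distance between rod and lock_mouth below 0.009 m and angle between the y axis of rod and the y axis of enclosure, either way round below 0.12 rad and y of rod_tip in the frame of enclosure below 0.002 m and linear speed of each of rod, lid below 0.02 m/s); the robot touches nothing.
It fails at once if another thing on the bench is pushed more than 30 mm (distance of any of brick, board_tray, driver, mug, tin, meter, caps_bin from where it was at the start of the episode above 0.03 m).
It also fails if it takes over 72 s, if anything falls off the work surface, if the arm or the gripper's body presses on something with over 40 N, if the wrist force passes 120 N, or if a joint passes its speed limit or range.

## Working session

There is one attempt and no reset: what is moved stays moved. The work goes in short steps, Python scripts to look and compute and a tool call to move; the robot and the scene stay as the last step left them, time stands still between calls to the robot, and variables do not carry over. Pictures are saved under pics/ and viewed, and the job is handed in when it is done.

Besides the shell and the picture viewer there is one more tool, called after "Request:" by a JSON object that holds its "api" and its "payload". jog_arm: Moves the arm, as the interface text tells. Shifts and turns lie within -1 to 1; 1 stands for 0.8 m of shift or 180 degrees of turn. Its arguments: {"type":"object","properties":{"targets":{"type":"array"}},"required":["targets"]}

```bash
mkdir -p pics; cat > h.py <<'E'
import numpy as np, cv2
from workcell import telemetry, optics, ctrl, finder
def snap(n,f):
    im=optics.capture(n); cv2.imwrite('pics/'+f,im[:,:,::-1]); return im
def ray(n,rc,info=None):
    i=info or optics.camera_info(n); K=np.array(i['intrinsics']);
    u=(rc[1]-K[0,2])/K[0,0]; v=(rc[0]-K[1,2])/K[1,1]
    rd=np.hypot(u,v); r=rd
    for _ in range(30): r=rd/(1+i['k1']*r*r)
    s=r/rd if rd>0 else 1
    d=np.array(i['rotation'])@np.array([u*s,v*s,1]); return np.array(i['origin']),d
def atz(n,rc,z,info=None):
    o,d=ray(n,rc,info); return o+d*(z-o[2])/d[2]
def proj(n,P,info=None):
    i=info or optics.camera_info(n); K=np.array(i['intrinsics'])
    p=np.array(i['rotation']).T@(np.array(P,float)-np.array(i['origin'])); u,v=p[0]/p[2],p[1]/p[2]
    s=1+i['k1']*(u*u+v*v); return np.array([K[1,1]*v*s+K[1,2],K[0,0]*u*s+K[0,2]])
E
python3 - <<'E'
from h import *
np.set_printoptions(precision=3,suppress=True)
for n in ['top','side','wrist']:
    snap(n,n+'0.png'); i=optics.camera_info(n); print(n,i)
for q in ['lid','corner0','corner1','corner2','corner3','rod','rod_grip','rod_tip','lid_hole','lock_mouth','rest']:
    for n in ['top','side']:
        r=finder.recognise(n,q); print(q,n,[(np.round(x['at'],1),round(x['p'],2)) for x in r[:3]])
s=telemetry.state(); print(s)
E
```

```text
top {'intrinsics': array([[563.995,   0.   , 318.786],
       [  0.   , 563.995, 238.752],
       [  0.   ,   0.   ,   1.   ]]), 'k1': -0.04444624692652657, 'origin': array([ 411.979,   28.763, 1274.151]), 'rotation': array([[ 0.009, -0.994,  0.113],
       [-1.   , -0.009, -0.006],
       [ 0.007, -0.113, -0.994]])}
side {'intrinsics': array([[576.652,   0.   , 313.582],
       [  0.   , 576.652, 239.177],
       [  0.   ,   0.   ,   1.   ]]), 'k1': -0.0974502222846266, 'origin': array([-115.449,  927.146, 1053.261]), 'rotation': array([[-0.807, -0.39 ,  0.444],
       [-0.591,  0.518, -0.619],
       [ 0.011, -0.762, -0.648]])}
wrist {'intrinsics': array([[413.384,   0.   , 322.568],
       [  0.   , 413.384, 234.03 ],
       [  0.   ,   0.   ,   1.   ]]), 'k1': -0.014222391682947857, 'origin': array([  53.382, -553.401,  373.174]), 'rotation': array([[-0.233,  0.927,  0.293],
       [ 0.973,  0.221,  0.072],
       [ 0.002,  0.302, -0.953]])}
lid top [(array([237.8, 353.4]), 0.62)]
lid side [(array([230.5, 321.7]), 0.58)]
corner0 top [(array([236.3, 353.3]), 0.59), (array([205.6, 
[... 1137 characters left out ...]
), 0.64)]
rest top [(array([261. , 227.2]), 0.62), (array([222.6, 487.9]), 0.59)]
rest side [(array([317.6, 273. ]), 0.75), (array([320.9, 260.9]), 0.66), (array([229.3, 325.3]), 0.48)]
{'t': 1.25, 'joint_pos': array([-1.051,  0.255,  0.108,  0.   , -1.424, -0.285]), 'joint_velocities': array([ 0.001, -0.001,  0.001, -0.   , -0.001,  0.001]), 'tau': array([  0.   , -38.641,  23.807,   5.368,  -0.   ,  -0.   ]), 'eef_pos': array([ 127.966, -534.9  ,  404.689]), 'eef_rot': array([[-0.973, -0.233, -0.   ],
       [-0.233,  0.973, -0.   ],
       [ 0.   ,  0.   , -1.   ]]), 'ft_force': array([-0.529, -1.033,  0.382]), 'ft_torque': array([-0.011,  0.034,  0.024]), 'finger_gap': 85.36288504478541}
```

View pics/top0.png

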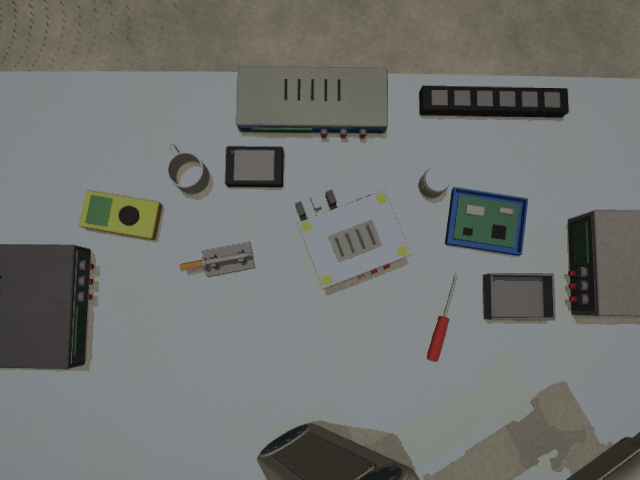

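View pics/side0.png

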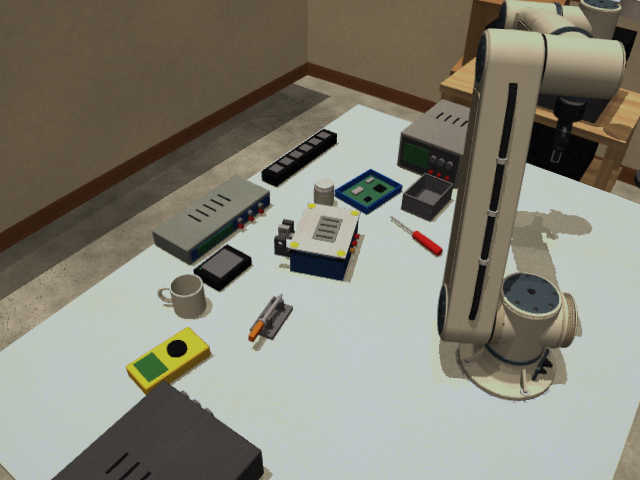

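The top view shows the lid with its discs near (row, col) (225,306), (198,381), (251,402) and (281,326), lugs on the upper side near (210,300). The rod lies in its rest with the orange grip at (265,190) and the shaft running right to about (257,250). I'll measure the discs and grip by colour.

```bash
cat > m.py <<'E'
from h import *
from scipy.optimize import least_squares
np.set_printoptions(precision=3,suppress=True)
def blobs(im,lo,hi,box,amin=15):
    hsv=cv2.cvtColor(im,cv2.COLOR_RGB2HSV); m=cv2.inRange(hsv,np.array(lo),np.array(hi))
    k=np.zeros_like(m); r0,r1,c0,c1=box; k[r0:r1,c0:c1]=m[r0:r1,c0:c1]
    n,l,st,ce=cv2.connectedComponentsWithStats(k)
    return [(ce[j][::-1],st[j,4]) for j in range(1,n) if st[j,4]>=amin]
E
python3 - <<'E'
from m import *
t=cv2.imread('pics/top0.png')[:,:,::-1].copy(); s=cv2.imread('pics/side0.png')[:,:,::-1].copy()
for p in [(225,306),(265,190)]: print(cv2.cvtColor(t,cv2.COLOR_RGB2HSV)[p])
bt=blobs(t,(22,90,80),(38,255,255),(180,300,290,420)); bs=blobs(s,(22,90,80),(38,255,255),(195,285,280,365),5)
print(bt,bs)
for b,_ in bt: print(atz('top',b,84))
gt=blobs(t,(5,120,80),(20,255,255),(245,280,170,215)); gs=blobs(s,(5,120,80),(20,255,255),(310,350,240,275))
print(gt,gs)
for n,im,box in [('top',t,(180,300,170,420)),('side',s,(190,350,235,370))]:
    c=im[box[0]:box[1],box[2]:box[3]]; f=3.2 if n=='top' else 3.7
    cv2.imwrite(f'pics/{n}0z.png',cv2.resize(c,None,fx=f,fy=f,interpolation=cv2.INTER_CUBIC)[:,:,::-1])
E
```

```text
[ 33 132 137]
[ 17 155 127]
[(array([197.676, 380.803]), np.int32(71)), (array([226.042, 305.873]), np.int32(71)), (array([250.653, 402.053]), np.int32(75)), (array([279.853, 326.48 ]), np.int32(75))] [(array([205.586, 311.483]), np.int32(29)), (array([212.794, 354.5  ]), np.int32(34)), (array([244.405, 294.048]), np.int32(42)), (array([252.705, 340.591]), np.int32(44))]
[ 636.791 -110.382   84.   ]
[573.859  49.586  84.   ]
[ 523.117 -155.125   84.   ]
[459.884   4.899  84.   ]
[(array([265.096, 191.067]), np.int32(135))] [(array([330.234, 255.338]), np.int32(145))]
```

```bash
cat >> m.py <<'E'
def tri(pt,ps):
    o1,d1=ray('top',pt); o2,d2=ray('side',ps)
    A=np.stack([d1,-d2],1); k=np.linalg.lstsq(A,o2-o1,rcond=None)[0]
    a,b=o1+d1*k[0],o2+d2*k[1]; return (a+b)/2,a-b
E
python3 - <<'E'
from m import *
T={2:(197.676,380.803),3:(226.042,305.873),1:(250.653,402.053),0:(279.853,326.48)}
S={2:(205.586,311.483),3:(244.405,294.048),1:(212.794,354.5),0:(252.705,340.591)}
for k in range(4): print(k,*tri(T[k],S[k]))
print('grip',*tri((265.096,191.067),(330.234,255.338)))
E
```

```text
0 [460.37    5.316  86.905] [-1.204 -0.717 -0.034]
1 [ 523.225 -154.7     85.724] [-0.535 -0.315 -0.001]
2 [ 636.773 -110.023   85.62 ] [-0.565 -0.348 -0.066]
3 [574.113  49.884  86.142] [-1.067 -0.667 -0.157]
grip [491.861 300.995  43.577] [-1.914 -1.226 -0.393]
```

View pics/top0z.png

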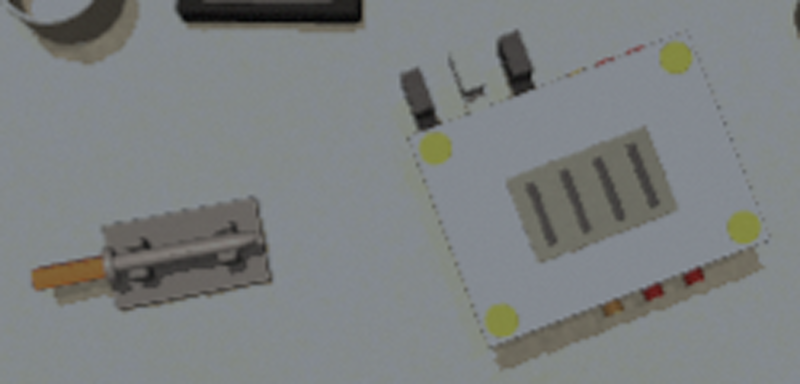

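View pics/side0z.png

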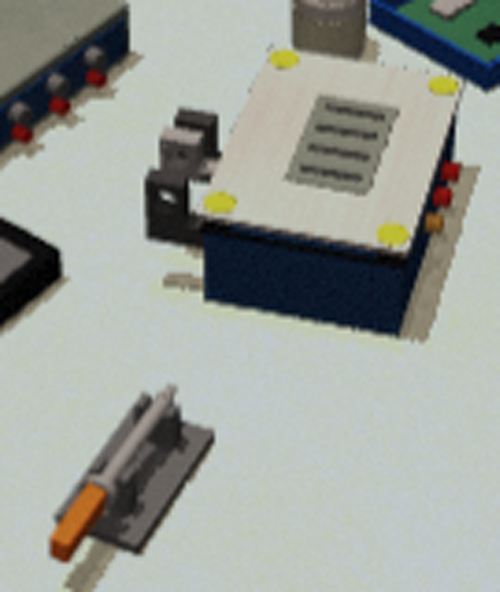

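```bash
cat >> h.py <<'E'
from scipy.spatial.transform import Rotation as Ro
def down(yaw_y_deg):
    a=np.radians(yaw_y_deg); y=np.array([np.cos(a),np.sin(a),0]); z=np.array([0,0,-1.]); return np.stack([np.cross(y,z),y,z],1)
def go(P,R):
    s=telemetry.state(); R0=np.array(s['eef_rot']); d=R0.T@(np.array(P,float)-s['eef_pos'])
    rv=Ro.from_matrix(R0.T@R).as_rotvec()
    print('t',round(s['t'],2),'at',np.round(s['eef_pos'],1),'F',np.round(s['ft_force'],1),'gap',round(s['finger_gap'],1),'q',np.round(s['joint_pos'],2))
    print('row',np.round(d/800,4),np.round(rv/np.pi,4),'dist',round(np.linalg.norm(d)),'deg',np.round(np.degrees(np.linalg.norm(rv)),1))
E
python3 - <<'E'
from m import *
c=[np.array(x) for x in [(460.37,5.316),(523.225,-154.7),(636.773,-110.023),(574.113,49.884)]]
y=(c[0]-c[1]+c[3]-c[2]); yaw=np.degrees(np.arctan2(y[1],y[0])); x=(c[2]-c[1]+c[3]-c[0]); print(yaw,np.degrees(np.arctan2(x[1],x[0])),sum(c)/4)
go([460.4,5.3,290],down(yaw))
E
```

```text
111.42150615160418 21.43727685506469 [548.62  -52.381]
t 1.25 at [ 128.  -534.9  404.7] F [-0.5 -1.   0.4] gap 85.4 q [-1.05  0.26  0.11  0.   -1.42 -0.28]
row [-0.561  0.56   0.143] [ 0.    -0.    -0.044] dist 645 deg 8.0
```

Request:
{"api": "jog_arm", "payload": {"targets": [[-0.561,0.56,0.143,0,0,-0.044,-1],[-0.561,0.56,0.143,0,0,-0.044,-1],[-0.561,0.56,0.143,0,0,-0.044,-1],[-0.561,0.56,0.143,0,0,-0.044,-1],[-0.561,0.56,0.143,0,0,-0.044,-1],[-0.561,0.56,0.143,0,0,-0.044,-1],[-0.561,0.56,0.143,0,0,-0.044,-1],[-0.561,0.56,0.143,0,0,-0.044,-1],[-0.561,0.56,0.143,0,0,-0.044,-1],[-0.561,0.56,0.143,0,0,-0.044,-1]]}}

```text
t: 2.25
eef_pos: [386.4, -113.8, 316.1]
eef_rot: [[-0.931, -0.365, 0.002], [-0.365, 0.931, -0.0], [-0.001, -0.001, -1.0]]
ft_force: [1.6, -1.1, 0.6]
finger_gap: -0.2
```

```bash
python3 - <<'E'
from m import *
go([460.4,5.3,290],down(111.4))
E
```

```text
t 2.25 at [ 386.4 -113.8  316.1] F [ 1.6 -1.1  0.6] gap -0.2 q [ 0.11  0.01 -0.41  0.   -1.15 -1.3 ]
row [-0.141  0.105  0.033] [-0.  0. -0.] dist 143 deg 0.1
```

Request:
{"api": "jog_arm", "payload": {"targets": [[-0.141,0.105,0.033,0,0,0,-1],[-0.141,0.105,0.033,0,0,0,-1],[-0.141,0.105,0.033,0,0,0,-1],[-0.141,0.105,0.033,0,0,0,-1],[-0.141,0.105,0.033,0,0,0,-1]]}}

```text
t: 2.75
eef_pos: [461.0, 6.4, 289.4]
eef_rot: [[-0.93, -0.367, 0.0], [-0.367, 0.93, -0.0], [-0.0, -0.001, -1.0]]
ft_force: [0.6, 0.1, -0.3]
finger_gap: -0.3
```

```bash
python3 - <<'E'
from m import *
go([460.4,5.3,262],down(111.4))
snap('wrist','w1.png'); snap('side','s1.png')
i=optics.camera_info('wrist'); print(i['origin'],proj('wrist',[460.4,5.3,86]))
E
```

```text
t 2.75 at [461.    6.4 289.4] F [ 0.6  0.1 -0.3] gap -0.3 q [ 0.36  0.15 -0.33  0.   -1.09 -1.55]
row [ 0.001 -0.001  0.034] [-0.     0.     0.001] dist 27 deg 0.1
[389.086 -23.743 258.986] [279.971 325.121]
```

View pics/w1.png

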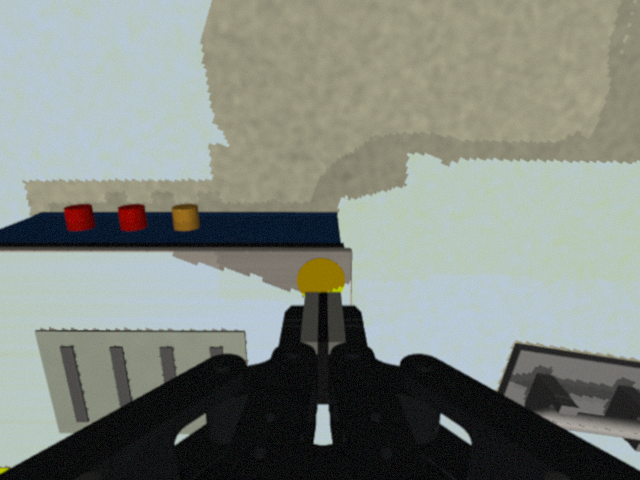

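View pics/s1.png

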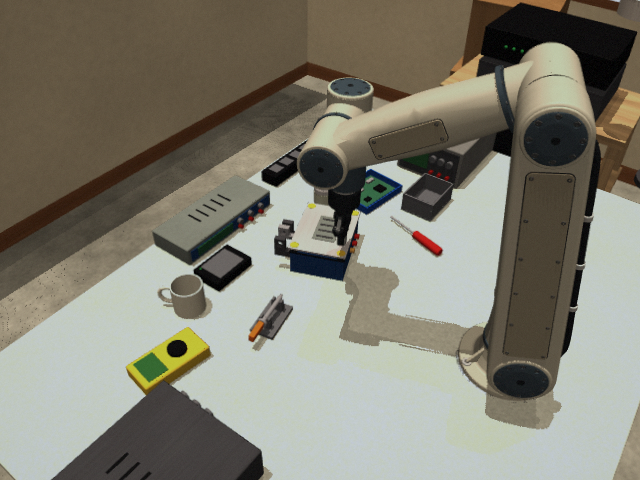

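Wrist view: disc 0 at about (278,321), against a predicted (280,325), with the shut fingertips above it. Descending.

Request:
{"api": "jog_arm", "payload": {"targets": [[0.001,-0.001,0.03,0,0,0,-1],[0.001,-0.001,0.034,0,0,0,-1],[0.001,-0.001,0.037,0,0,0,-1],[0.001,-0.001,0.04,0,0,0,-1],[0.001,-0.001,0.043,0,0,0,-1]]}}

```text
t: 3.35
eef_pos: [460.1, 3.6, 256.8]
eef_rot: [[-0.931, -0.365, 0.002], [-0.365, 0.931, -0.001], [-0.002, -0.002, -1.0]]
ft_force: [-4.8, -0.1, 9.1]
finger_gap: -0.2
```

Request:
{"api": "jog_arm", "payload": {"targets": [[0,0,0.003,0,0,0,-1],[0,0,0.005,0,0,0,-1],[0,0,0.0065,0,0,0,-1],[0,0,0.008,0,0,0,-1],[0,0,0.0095,0,0,0,-1],[0,0,0.0105,0,0,0,-1],[0,0,0.0115,0,0,0,-1]]}}

```text
t: 4.05
eef_pos: [460.0, 3.6, 250.3]
eef_rot: [[-0.931, -0.365, 0.004], [-0.365, 0.931, -0.001], [-0.003, -0.002, -1.0]]
ft_force: [-11.7, 3.4, 25.9]
finger_gap: 0.3
```

Request:
{"api": "jog_arm", "payload": {"targets": [[0,0,0.004,0,0,0,-1],[0,0,0.005,0,0,0,-1],[0,0,0.005,0,0,0,-1]]}}

```text
t: 4.35
eef_pos: [459.7, 3.5, 250.2]
eef_rot: [[-0.931, -0.366, 0.006], [-0.366, 0.931, -0.001], [-0.005, -0.003, -1.0]]
ft_force: [-15.1, 3.1, 29.8]
finger_gap: 0.0
```

```bash
python3 - <<'E'
from m import *
snap('side','s2.png'); s=telemetry.state();print(s['eef_pos'],s['ft_force'])
c=cv2.imread('pics/s2.png')[190:290,265:375]; cv2.imwrite('pics/s2z.png',cv2.resize(c,None,fx=6,fy=6,interpolation=cv2.INTER_CUBIC))
E
```

```text
[459.681   3.518 250.191] [-15.63    2.822  29.681]
```

View pics/s2z.png

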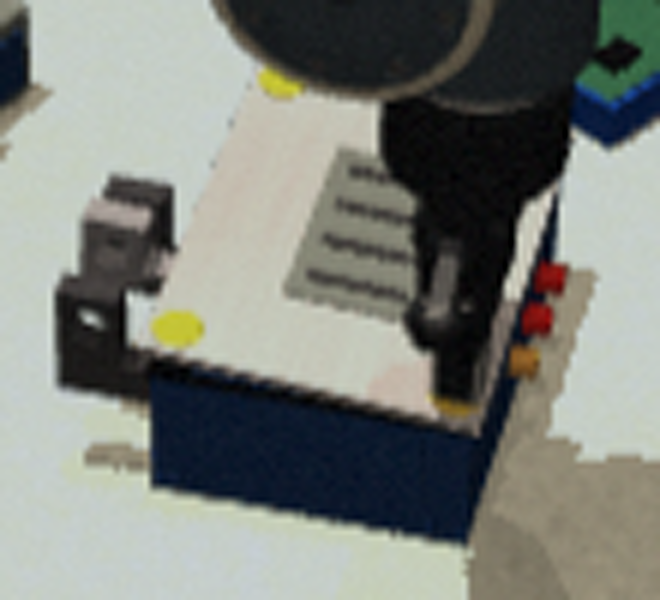

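Corner 0 has bottomed: no gap shows at its edge, and force rises without motion at z 250.2. On to corner 1.

```bash
python3 - <<'E'
from m import *
go([459.7,3.5,285],down(111.4))
go([523.2,-154.7,285],down(111.4))
go([523.2,-154.7,262],down(111.4))
E
```

```text
t 4.4 at [459.7   3.5 250.2] F [-15.6   2.8  29.7] gap -0.2 q [ 0.35  0.19 -0.4   0.   -0.98 -1.55]
row [-0.    -0.    -0.043] [-0.001  0.002  0.   ] dist 35 deg 0.3
t 4.4 at [459.7   3.5 250.2] F [-15.6   2.8  29.7] gap -0.2 q [ 0.35  0.19 -0.4   0.   -0.98 -1.55]
row [-0.002 -0.213 -0.043] [-0.001  0.002  0.   ] dist 174 deg 0.3
t 4.4 at [459.7   3.5 250.2] F [-15.6   2.8  29.7] gap -0.2 q [ 0.35  0.19 -0.4   0.   -0.98 -1.55]
row [-0.002 -0.213 -0.014] [-0.001  0.002  0.   ] dist 171 deg 0.3
```

Request:
{"api": "jog_arm", "payload": {"targets": [[0,0,-0.043,0,0.002,0,-1],[-0.002,-0.06,-0.043,0,0.002,0,-1],[-0.002,-0.12,-0.043,0,0.002,0,-1],[-0.002,-0.18,-0.043,0,0.002,0,-1],[-0.002,-0.213,-0.043,0,0.002,0,-1],[-0.002,-0.213,-0.035,0,0.002,0,-1],[-0.002,-0.213,-0.02,0,0.002,0,-1],[-0.002,-0.213,-0.014,0,0.002,0,-1],[-0.002,-0.213,-0.01,0,0.002,0,-1],[-0.002,-0.213,-0.007,0,0.002,0,-1]]}}

```text
t: 5.4
eef_pos: [523.2, -153.7, 256.5]
eef_rot: [[-0.93, -0.367, -0.001], [-0.367, 0.93, -0.003], [0.002, -0.003, -1.0]]
ft_force: [-4.2, 1.6, 6.1]
finger_gap: -0.0
```

Request:
{"api": "jog_arm", "payload": {"targets": [[0,0,0.003,0,0,0,-1],[0,0,0.005,0,0,0,-1],[0,0,0.0065,0,0,0,-1],[0,0,0.008,0,0,0,-1],[0,0,0.0095,0,0,0,-1],[0,0,0.0105,0,0,0,-1],[0,0,0.0115,0,0,0,-1],[0,0,0.0125,0,0,0,-1]]}}

```text
t: 6.2
eef_pos: [522.8, -153.5, 250.1]
eef_rot: [[-0.929, -0.369, 0.001], [-0.369, 0.929, -0.005], [0.001, -0.005, -1.0]]
ft_force: [-11.8, 4.0, 25.8]
finger_gap: 0.2
```

Request:
{"api": "jog_arm", "payload": {"targets": [[0,0,0.004,0,0,0,-1],[0,0,0.005,0,0,0,-1],[0,0,0.005,0,0,0,-1]]}}

```text
t: 6.5
eef_pos: [522.5, -153.2, 250.1]
eef_rot: [[-0.928, -0.372, 0.003], [-0.372, 0.928, -0.007], [0.0, -0.007, -1.0]]
ft_force: [-10.8, 4.1, 23.7]
finger_gap: -0.1
```

```bash
python3 - <<'E'
from m import *
go([522.8,-153.5,285],down(111.4))
go([636.8,-110,285],down(111.4))
E
```

```text
t 6.5 at [ 522.5 -153.2  250.1] F [-10.8   4.1  23.7] gap -0.1 q [ 0.    0.34 -0.19  0.01 -1.04 -1.2 ]
row [-0.    -0.001 -0.044] [-0.002 -0.     0.002] dist 35 deg 0.6
t 6.5 at [ 522.5 -153.2  250.1] F [-10.8   4.1  23.7] gap -0.1 q [ 0.    0.34 -0.19  0.01 -1.04 -1.2 ]
row [-0.153 -0.003 -0.044] [-0.002 -0.     0.002] dist 127 deg 0.6
```

Request:
{"api": "jog_arm", "payload": {"targets": [[0,0,-0.044,-0.002,0,0.002,-1],[-0.06,-0.003,-0.044,-0.002,0,0.002,-1],[-0.12,-0.003,-0.044,-0.002,0,0.002,-1],[-0.153,-0.003,-0.044,-0.002,0,0.002,-1],[-0.153,-0.003,-0.044,-0.002,0,0.002,-1],[-0.153,-0.003,-0.03,-0.002,0,0.002,-1],[-0.153,-0.003,-0.02,-0.002,0,0.002,-1],[-0.153,-0.003,-0.015,-0.002,0,0.002,-1],[-0.153,-0.003,-0.011,-0.002,0,0.002,-1]]}}

```text
t: 7.4
eef_pos: [636.1, -110.2, 258.8]
eef_rot: [[-0.931, -0.365, -0.001], [-0.365, 0.931, -0.001], [0.001, -0.001, -1.0]]
ft_force: [-4.9, 1.1, 7.0]
finger_gap: 0.0
```

Request:
{"api": "jog_arm", "payload": {"targets": [[0,0,0.004,0,0,0,-1],[0,0,0.006,0,0,0,-1],[0,0,0.008,0,0,0,-1],[0,0,0.0095,0,0,0,-1],[0,0,0.011,0,0,0,-1],[0,0,0.0125,0,0,0,-1],[0,0,0.014,0,0,0,-1],[0,0,0.0155,0,0,0,-1]]}}

```text
t: 8.2
eef_pos: [636.0, -110.2, 250.0]
eef_rot: [[-0.931, -0.366, 0.002], [-0.366, 0.931, -0.002], [-0.002, -0.003, -1.0]]
ft_force: [-8.5, 4.3, 20.6]
finger_gap: 0.3
```

Request:
{"api": "jog_arm", "payload": {"targets": [[0,0,0.004,0,0,0,-1],[0,0,0.006,0,0,0,-1],[0,0,0.006,0,0,0,-1]]}}

```text
t: 8.5
eef_pos: [635.5, -110.1, 250.0]
eef_rot: [[-0.93, -0.367, 0.006], [-0.367, 0.93, -0.003], [-0.004, -0.005, -1.0]]
ft_force: [-9.3, 5.1, 22.1]
finger_gap: -0.0
```

```bash
python3 - <<'E'
from m import *
go([574.1,49.9,285],down(111.4))
E
```

```text
t 8.5 at [ 635.5 -110.1  250. ] F [-9.3  5.1 22.1] gap -0.0 q [ 0.07  0.52  0.1   0.   -1.15 -1.27]
row [-0.002  0.214 -0.045] [-0.002  0.001  0.001] dist 175 deg 0.4
```

Request:
{"api": "jog_arm", "payload": {"targets": [[0,0,-0.045,-0.002,0.001,0.001,-1],[-0.001,0.06,-0.045,-0.002,0.001,0.001,-1],[-0.002,0.12,-0.045,-0.002,0.001,0.001,-1],[-0.002,0.18,-0.045,-0.002,0.001,0.001,-1],[-0.002,0.214,-0.045,-0.002,0.001,0.001,-1],[-0.002,0.214,-0.035,-0.002,0.001,0.001,-1],[-0.002,0.214,-0.022,-0.002,0.001,0.001,-1],[-0.002,0.214,-0.016,-0.002,0.001,0.001,-1],[-0.002,0.214,-0.011,-0.002,0.001,0.001,-1]]}}

```text
t: 9.4
eef_pos: [574.0, 48.8, 257.4]
eef_rot: [[-0.932, -0.363, -0.001], [-0.363, 0.932, 0.002], [0.0, 0.002, -1.0]]
ft_force: [-4.2, 1.3, 5.6]
finger_gap: -0.0
```

```bash
python3 - <<'E'
from m import *
snap('side','s3.png'); s=telemetry.state();print(s['eef_pos'],s['ft_force'])
c=cv2.imread('pics/s3.png')[190:290,265:375]; cv2.imwrite('pics/s3z.png',cv2.resize(c,None,fx=6,fy=6,interpolation=cv2.INTER_CUBIC))
E
```

```text
[573.962  48.891 256.987] [-0.266  0.649  0.53 ]
```

View pics/s3z.png

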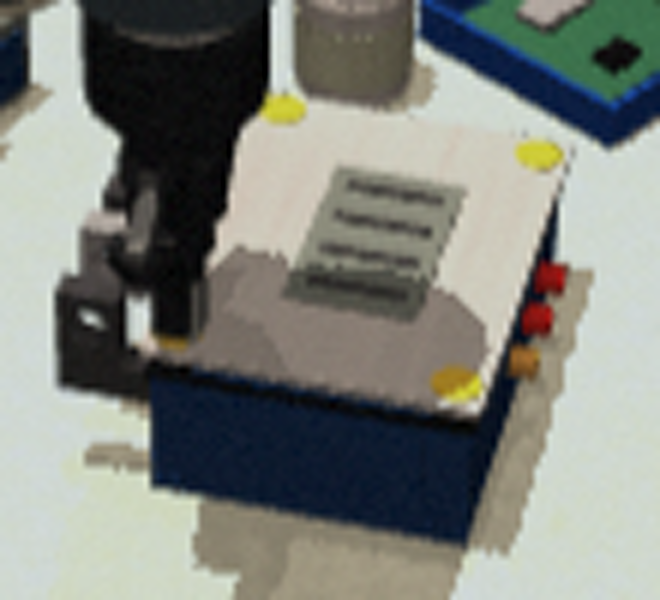

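Request:
{"api": "jog_arm", "payload": {"targets": [[0,0,0.003,0,0,0,-1],[0,0,0.005,0,0,0,-1],[0,0,0.007,0,0,0,-1],[0,0,0.0085,0,0,0,-1],[0,0,0.01,0,0,0,-1],[0,0,0.0115,0,0,0,-1],[0,0,0.013,0,0,0,-1],[0,0,0.014,0,0,0,-1]]}}

```text
t: 10.25
eef_pos: [574.0, 48.9, 249.3]
eef_rot: [[-0.931, -0.364, 0.001], [-0.364, 0.931, 0.001], [-0.002, 0.001, -1.0]]
ft_force: [-12.2, 3.0, 29.4]
finger_gap: -0.1
```

Request:
{"api": "jog_arm", "payload": {"targets": [[0,0,0.004,0,0,0,-1],[0,0,0.005,0,0,0,-1],[0,0,0.005,0,0,0,-1],[0,0,-0.03,0,0,0,-1],[0,0,-0.07,0,0,0,-1],[0,0,-0.13,0,0,0,-1]]}}

```text
t: 10.85
eef_pos: [573.1, 48.4, 351.6]
eef_rot: [[-0.932, -0.363, -0.005], [-0.363, 0.932, -0.0], [0.004, 0.001, -1.0]]
ft_force: [1.5, 0.2, -0.9]
finger_gap: -0.4
```

```bash
python3 - <<'E'
from m import *
s=snap('side','s4.png')
print(blobs(s,(22,90,80),(38,255,255),(195,285,280,365),5))
# rod axis direction from top0
t=cv2.imread('pics/top0.png')[240:285,175:262]; cv2.imwrite('pics/rodz.png',cv2.resize(t,None,fx=8,fy=8,interpolation=cv2.INTER_CUBIC))
t=cv2.imread('pics/s4.png')[190:290,265:375]; cv2.imwrite('pics/s4z.png',cv2.resize(t,None,fx=7,fy=6,interpolation=cv2.INTER_CUBIC))
E
```

```text
[(array([208.061, 311.424]), np.int32(33)), (array([215.219, 354.344]), np.int32(32)), (array([247.256, 294.07 ]), np.int32(43))]
```

View pics/rodz.png

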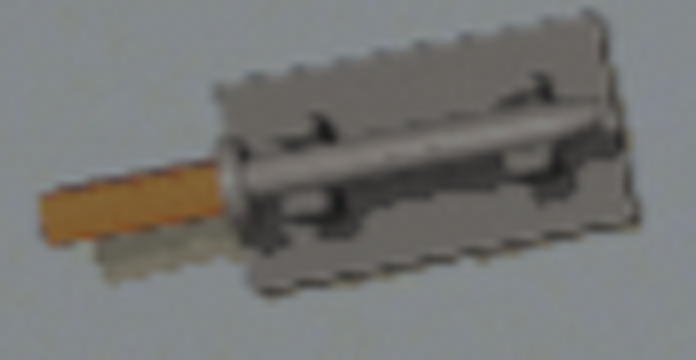

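View pics/s4z.png

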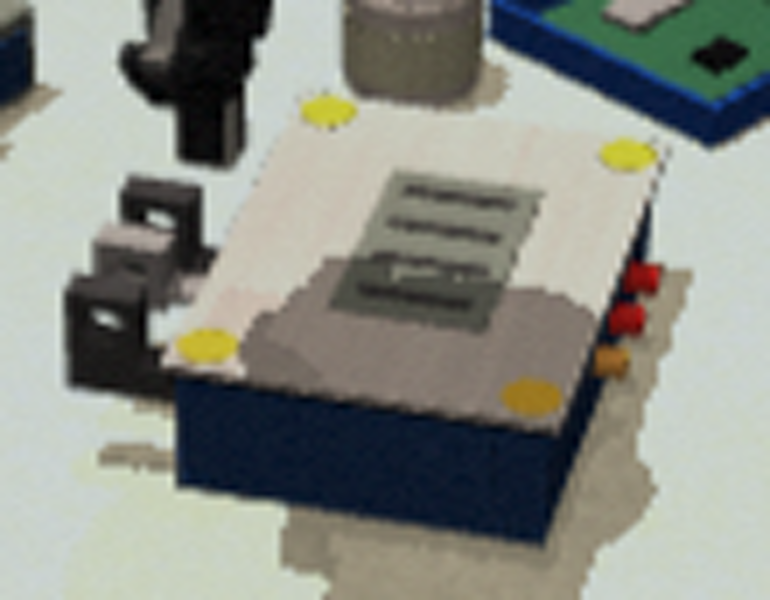

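```bash
python3 - <<'E'
from m import *
a=atz('top',(267.2,180),44); b=atz('top',(254.4,250.6),42); d=a-b; yaw=np.degrees(np.arctan2(d[1],d[0])); print(a,b,np.linalg.norm(d),yaw)
s=cv2.imread('pics/s4.png')[:,:,::-1].copy()
print(blobs(s,(10,120,60),(40,255,255),(195,285,280,365),5), proj('side',[460.37,5.316,86.9]))
go([491.9,301,300],down(yaw+90))
go([491.9,301,300],down(111.4))
E
```

```text
[486.018 324.353  44.   ] [515.735 170.748  42.   ] 156.46566026711687 100.94929951059918
[(array([207.963, 311.259]), np.int32(27)), (array([215.233, 354.233]), np.int32(30)), (array([247.108, 294.216]), np.int32(37)), (array([249.8 , 351.88]), np.int32(25)), (array([255.619, 340.5  ]), np.int32(42))] [252.731 340.868]
t 10.9 at [575.2  48.1 362.6] F [ 2.4 -0.8 10. ] gap -0.1 q [ 0.36  0.32  0.09  0.   -1.33 -1.55]
row [-0.017  0.333  0.077] [-0.004  0.002 -0.442] dist 274 deg 79.6
t 10.9 at [575.2  48.1 362.6] F [ 2.4 -0.8 10. ] gap -0.1 q [ 0.36  0.32  0.09  0.   -1.33 -1.55]
row [-0.017  0.333  0.077] [-0.001  0.004 -0.   ] dist 274 deg 0.7
```

Lid is flat: all four discs dropped 2.5–2.9 px together, and no gap shows at the flange. Going to the rod.

Request:
{"api": "jog_arm", "payload": {"targets": [[-0.017,0.333,0.077,0,0,-0.442,0.2],[-0.017,0.333,0.077,0,0,-0.442,0.2],[-0.017,0.333,0.077,0,0,-0.442,0.2],[-0.017,0.333,0.077,0,0,-0.442,0.2],[-0.017,0.333,0.077,0,0,-0.442,0.2],[-0.017,0.333,0.077,0,0,-0.442,0.2],[-0.017,0.333,0.077,0,0,-0.442,0.2],[-0.017,0.333,0.077,0,0,-0.442,0.2],[-0.017,0.333,0.077,0,0,-0.442,0.2],[-0.017,0.333,0.077,0,0,-0.442,0.2]]}}

```text
t: 11.9
eef_pos: [491.6, 301.1, 299.2]
eef_rot: [[0.194, -0.981, 0.012], [-0.981, -0.194, -0.0], [0.003, -0.012, -1.0]]
ft_force: [0.0, -0.1, -0.2]
finger_gap: 51.4
```

```bash
python3 - <<'E'
from m import *
go([491.9,301,300],down(191))
snap('wrist','w2.png'); t=snap('top','t2.png'); print(proj('wrist',[491.9,301,50]))
print(blobs(t,(22,90,80),(38,255,255),(180,300,290,420)))
t=t[180:300,280:420]; cv2.imwrite('pics/t2z.png',cv2.resize(t,None,fx=5.5,fy=5,interpolation=cv2.INTER_CUBIC)[:,:,::-1])
E
```

```text
t 11.9 at [491.6 301.1 299.2] F [ 0.  -0.1 -0.2] gap 51.4 q [ 0.82  0.36 -0.03  0.01 -1.18 -0.63]
row [ 0.    -0.    -0.001] [-0.004 -0.001  0.001] dist 1 deg 0.7
[250.077 328.116]
[(array([198.671, 380.671]), np.int32(73)), (array([226.767, 305.89 ]), np.int32(73)), (array([251.147, 401.413]), np.int32(75)), (array([280.   , 326.375]), np.int32(72))]
```

View pics/w2.png

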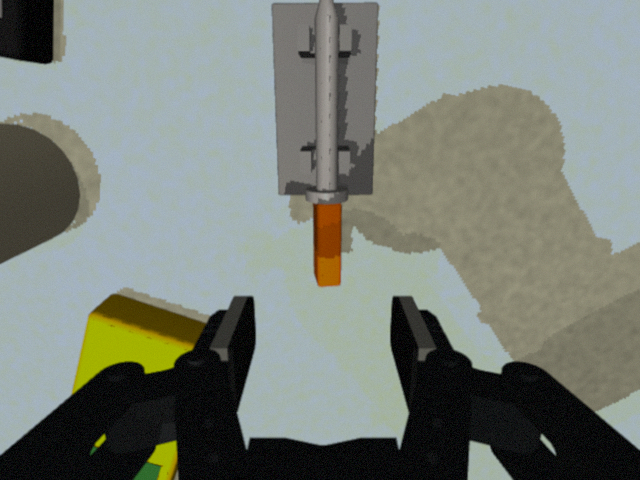

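View pics/t2z.png

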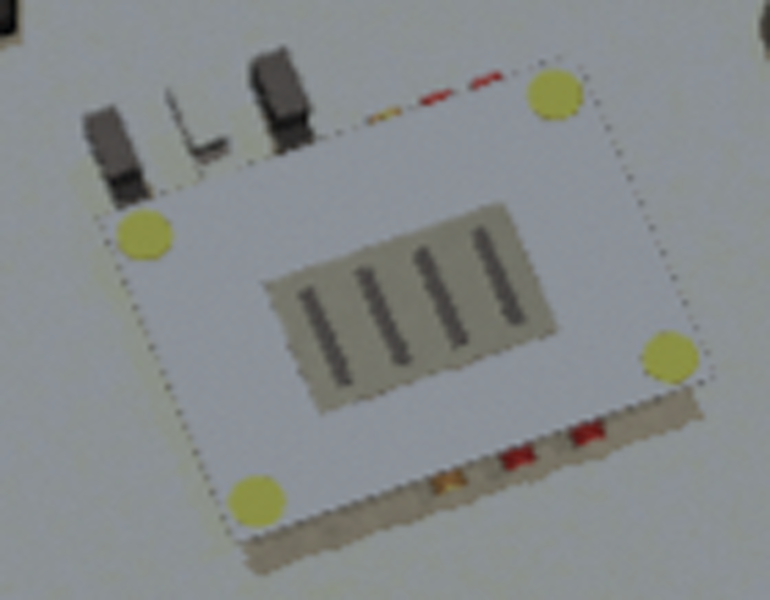

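Wrist view: the grip's top face runs from row 204 to about 278 at column 328, and the shaft runs straight up to the tip at (3,325). Working out the rod pose from these.

```bash
python3 - <<'E'
from m import *
im=cv2.imread('pics/w2.png')[150:300,270:390]; cv2.imwrite('pics/w2z.png',cv2.resize(im,None,fx=4,fy=4,interpolation=cv2.INTER_CUBIC))
for rc,z in [((204,328),50),((278,328),50),((197,327),52),((10,324),44)]: print(rc,atz('wrist',rc,z))
E
```

```text
(204, 328) [497.092 275.021  50.   ]
(278, 328) [488.674 317.681  50.   ]
(197, 327) [498.449 270.902  52.   ]
(10, 324) [517.542 181.421  44.   ]
```

View pics/w2z.png

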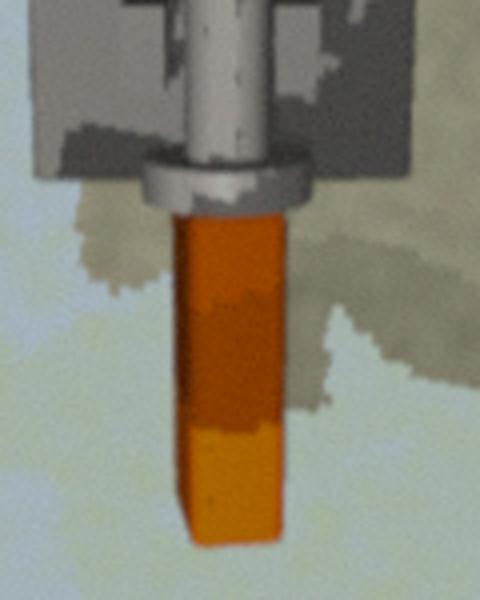

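```bash
python3 - <<'E'
from m import *
# overlay model for given origin, yaw
yaw=np.radians(101.0)
y=np.array([np.cos(yaw),np.sin(yaw),0]);x=np.array([y[1],-y[0],0]);z=np.array([0,0,1.])
for O in ([497.7,270.7,40],[496.7,273.7,40]):
    O=np.array(O,float)
    for n,p in dict(gtA=(-7,6,10),gtB=(7,6,10),geA=(-7,56,10),geB=(7,56,10),gbA=(-7,56,-10),gbB=(7,56,-10),tip=(0,-98,0),colL=(-12,0,0),colR=(12,0,0),colbL=(-12,6,0),coltop=(0,6,12)).items():
        print(n,proj('wrist',O+p[0]*x+p[1]*y+p[2]*z).round(0),end=' ')
    print()
E
```

```text
gtA [207. 341.] gtB [207. 316.] geA [291. 340.] geB [291. 316.] gbA [277. 339.] gbB [277. 317.] tip [ -3. 329.] colL [192. 350.] colR [192. 307.] colbL [203. 350.] coltop [208. 328.] 
gtA [213. 342.] gtB [213. 316.] geA [296. 341.] geB [296. 317.] gbA [282. 340.] gbB [282. 318.] tip [  4. 330.] colL [198. 350.] colR [198. 308.] colbL [208. 350.] coltop [213. 329.]
```

```bash
python3 - <<'E'
from m import *
go([491.5,299.3,195],down(192))
E
```

```text
t 12.0 at [491.6 301.  299.3] F [-0.1 -0.8 -0.4] gap 51.3 q [ 0.82  0.36 -0.03  0.01 -1.18 -0.64]
row [0.002 0.002 0.13 ] [-0.004 -0.001 -0.006] dist 104 deg 1.3
```

Request:
{"api": "jog_arm", "payload": {"targets": [[0.002,0.002,0.05,-0.004,-0.001,-0.006,0.2],[0.002,0.002,0.1,-0.004,-0.001,-0.006,0.2],[0.002,0.002,0.12,-0.004,-0.001,-0.006,0.2],[0.002,0.002,0.13,-0.004,-0.001,-0.006,0.2],[0.002,0.002,0.13,-0.004,-0.001,-0.006,0.2],[0.002,0.002,0.13,-0.004,-0.001,-0.006,0.2]]}}

```text
t: 12.6
eef_pos: [492.2, 299.4, 196.4]
eef_rot: [[0.208, -0.978, 0.001], [-0.978, -0.208, 0.001], [-0.001, -0.001, -1.0]]
ft_force: [0.1, 0.4, 0.6]
finger_gap: 51.7
```

```bash
python3 - <<'E'
from m import *
go([491.5,299.3,195],down(192))
snap('wrist','w3.png'); snap('side','s5.png')
E
```

```text
t 12.6 at [492.2 299.4 196.4] F [0.1 0.4 0.6] gap 51.7 q [ 0.82  0.45 -0.16 -0.   -0.95 -0.61]
row [-0.     0.001  0.002] [-0.  0.  0.] dist 2 deg 0.1
```

View pics/w3.png

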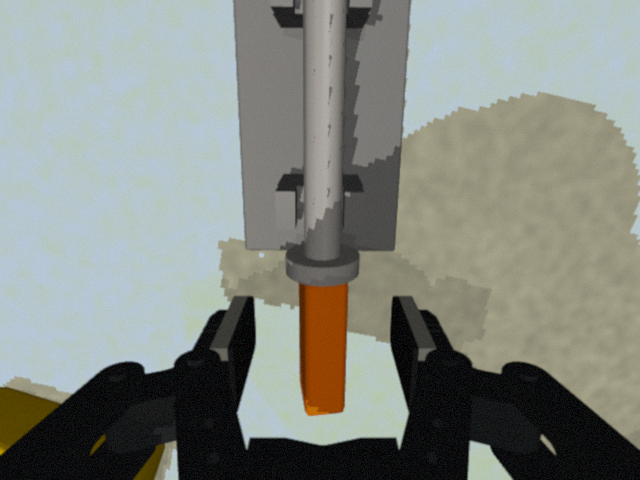

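The grip (rows 280–410, column 324) is centred between the open pads at columns 235 and 405. Closing.

Request:
{"api": "jog_arm", "payload": {"targets": [[0,0,0,0,0,0,-1],[0,0,0,0,0,0,-1],[0,0,0,0,0,0,-1],[0,0,0,0,0,0,-1],[0,0,0,0,0,0,-1],[0,0,0,0,0,0,-1],[0,0,0,0,0,0,-1]]}}

```text
t: 13.4
eef_pos: [492.3, 299.7, 197.2]
eef_rot: [[0.208, -0.978, 0.002], [-0.978, -0.208, 0.003], [-0.002, -0.003, -1.0]]
ft_force: [-1.0, 0.3, 5.0]
finger_gap: 12.9
```

```bash
python3 - <<'E'
from m import *
go([492,299.4,300],down(192))
snap('wrist','w4.png')
# fit lid/enclosure pose from t2 discs at z=76 top
T=np.array([(280.0,326.375),(251.147,401.413),(198.671,380.671),(226.767,305.89)])
S=np.array([(255.619,340.5),(215.22,354.3),(208.0,311.35),(247.2,294.1)])
L=np.array([(-61,86),(-61,-86),(61,-86),(61,86)])
for z in (76,):
  P=np.array([atz('top',p,z)[:2] for p in T]); Q=np.array([atz('side',p,z)[:2] for p in S])
  for N,A in (('top',P),('side',Q)):
    c=A.mean(0); H=(L.T@(A-c)); a=np.arctan2(H[0,1]-H[1,0],H[0,0]+H[1,1]); print(N,c,np.degrees(a), (A-c-(L@np.array([[np.cos(a),np.sin(a)],[-np.sin(a),np.cos(a)]]))).round(1).tolist())
for k in range(4): print(tri(T[k],S[k])[0])
E
```

```text
t 13.4 at [492.3 299.7 197.2] F [-1.   0.3  5. ] gap 12.9 q [ 0.82  0.45 -0.16  0.   -0.95 -0.61]
row [ 0.     0.    -0.129] [-0.001  0.001  0.   ] dist 103 deg 0.2
top [548.046 -52.843] 21.382239860468516 [[0.0, -0.0], [0.2, 0.2], [-0.1, -0.3], [-0.1, 0.2]]
side [549.797 -53.189] 21.48095866289488 [[-0.1, 0.1], [-0.1, -0.4], [0.2, -0.1], [0.1, 0.4]]
[460.34    5.27   77.022]
[ 523.044 -154.528   77.464]
[ 636.748 -110.459   76.84 ]
[573.87   50.029  76.852]
```

View pics/w4.png

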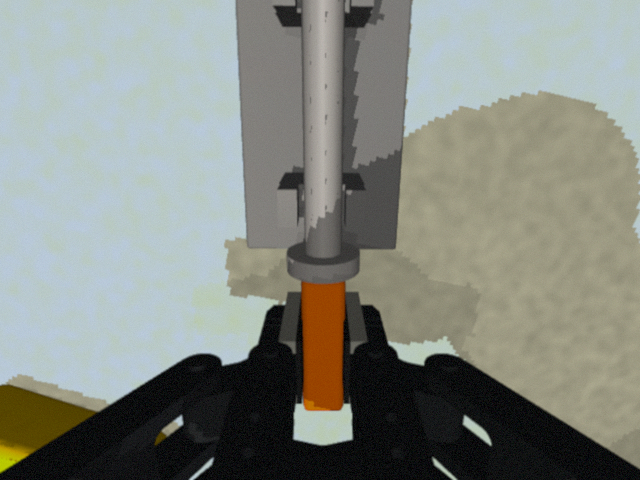

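```bash
python3 - <<'E'
from m import *
go([546.4,226.3,270],down(201.4))
E
```

```text
t 13.45 at [492.3 299.7 197.2] F [-0.1  1.3  5.3] gap 12.9 q [ 0.82  0.45 -0.16  0.   -0.95 -0.61]
row [ 0.104 -0.047 -0.091] [-0.001  0.001 -0.052] dist 117 deg 9.4
```

Request:
{"api": "jog_arm", "payload": {"targets": [[0,0,-0.04,0,0,0,-1],[0,0,-0.08,0,0,0,-1],[0,0,-0.1,0,0,0,-1],[0,0,-0.1,0,0,0,-1]]}}

```text
t: 13.85
eef_pos: [492.4, 299.7, 278.9]
eef_rot: [[0.208, -0.978, 0.005], [-0.978, -0.208, 0.005], [-0.004, -0.006, -1.0]]
ft_force: [0.1, -0.1, -2.4]
finger_gap: 12.9
```

```bash
python3 - <<'E'
from m import *
go([546.4,226.3,270],down(201.4))
E
```

```text
t 13.85 at [492.4 299.7 278.9] F [ 0.1 -0.1 -2.4] gap 12.9 q [ 0.82  0.37 -0.05 -0.   -1.14 -0.61]
row [ 0.104 -0.047  0.011] [-0.002  0.001 -0.052] dist 92 deg 9.4
```

Request:
{"api": "jog_arm", "payload": {"targets": [[0.05,-0.022,0.005,-0.002,0.001,-0.03,-1],[0.104,-0.047,0.011,-0.002,0.001,-0.052,-1],[0.104,-0.047,0.011,-0.002,0.001,-0.052,-1],[0.104,-0.047,0.011,-0.002,0.001,-0.052,-1]]}}

```text
t: 14.25
eef_pos: [546.4, 224.9, 267.4]
eef_rot: [[0.362, -0.932, -0.004], [-0.932, -0.362, -0.001], [-0.0, 0.005, -1.0]]
ft_force: [-0.7, 0.8, -2.6]
finger_gap: 12.9
```

```bash
python3 - <<'E'
from m import *
go([546.4,226.3,239.2],down(201.4))
snap('wrist','w5.png'); snap('side','s6.png'); snap('top','t6.png')
c=cv2.imread('pics/s6.png')[190:330,215:375]; cv2.imwrite('pics/s6z.png',cv2.resize(c,None,fx=5,fy=4.2,interpolation=cv2.INTER_CUBIC))
E
```

```text
t 14.25 at [546.4 224.9 267.4] F [-0.7  0.8 -2.6] gap 12.9 q [ 0.65  0.41 -0.02 -0.   -1.14 -0.28]
row [-0.002 -0.001  0.035] [ 0.002  0.    -0.001] dist 28 deg 0.3
```

View pics/w5.png

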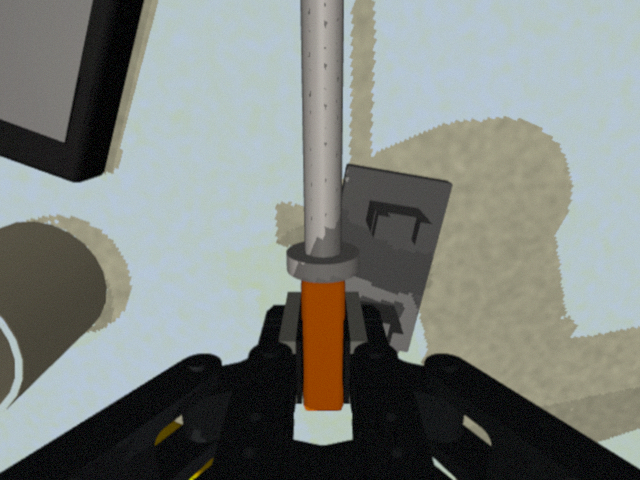

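View pics/s6z.png

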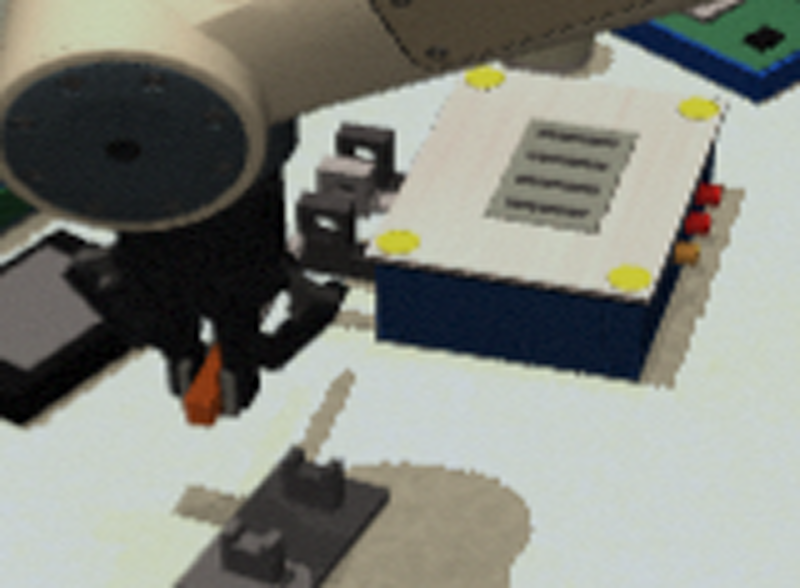

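```bash
cat > ov.py <<'E'
from m import *
def ov(src,cam,c,yaw,box,f,out,k=14):
    a=np.radians(yaw); R=np.array([[np.cos(a),-np.sin(a),0],[np.sin(a),np.cos(a),0],[0,0,1]])
    W=lambda p: R@np.array(p,float)+np.array([c[0],c[1],0])
    im=cv2.imread(src)[box[0]:box[1],box[2]:box[3]]; im=cv2.resize(im,None,fx=f,fy=f,interpolation=cv2.INTER_CUBIC)
    im=np.clip(im.astype(float)*1.5,0,255).astype(np.uint8)
    pt=lambda p:(lambda q:(int(round((q[1]-box[2]+.5)*f)),int(round((q[0]-box[0]+.5)*f))))(proj(cam,W(p)))
    def poly(L,col): cv2.polylines(im,[np.array([pt(p) for p in L],np.int32)],True,col,1)
    for yc in (84,14):
        poly([(86,yc-7,99),(114,yc-7,99),(114,yc+7,99),(86,yc+7,99)],(0,0,255))
        poly([(86,yc+7,99),(114,yc+7,99),(114,yc+7,70),(86,yc+7,70)],(0,160,0))
        poly([(100+8.5*np.cos(t),yc+7,82+8.5*np.sin(t)) for t in np.linspace(0,6.2,24)],(255,0,0))
    poly([(-75,-100,76),(75,-100,76),(75,100,76),(-75,100,76)],(0,0,255))
    cv2.imwrite(out,im)
E
python3 - <<'E'
from ov import *
c=(548.5,-52.9)
ov('pics/t2.png','top',c,21.4,(190,250,285,355),11,'pics/ovt.png')
ov('pics/s4.png','side',c,21.4,(210,270,270,330),10,'pics/ovs.png')
E
```

```text
(no output)
```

View pics/ovt.png

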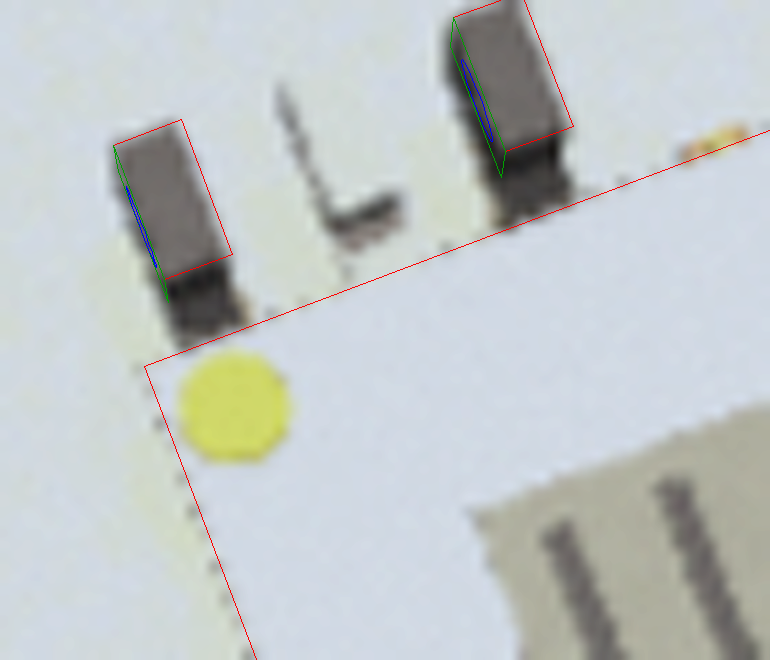

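View pics/ovs.png

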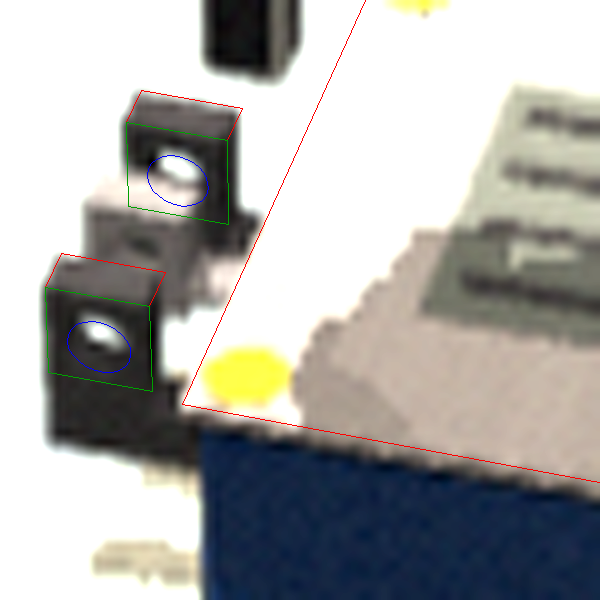

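```bash
cat >> m.py <<'E'
EC=np.array([548.5,-52.9,0]); EY=21.4
a_=np.radians(EY); ER=np.array([[np.cos(a_),-np.sin(a_),0],[np.sin(a_),np.cos(a_),0],[0,0,1]])
def W(p): return EC+ER@np.array(p,float)
def E_(P): return ER.T@(np.array(P,float)-EC)
E
python3 - <<'E'
from m import *
go(W((99.7,232.7,239.2)),down(201.4))
E
```

```text
t 14.4 at [546.  226.8 269. ] F [-0.2 -0.  -0.8] gap 12.9 q [ 0.66  0.41 -0.02 -0.   -1.14 -0.28]
row [ 0.036 -0.     0.037] [0.001 0.    0.   ] dist 41 deg 0.1
```

View pics/t6.png

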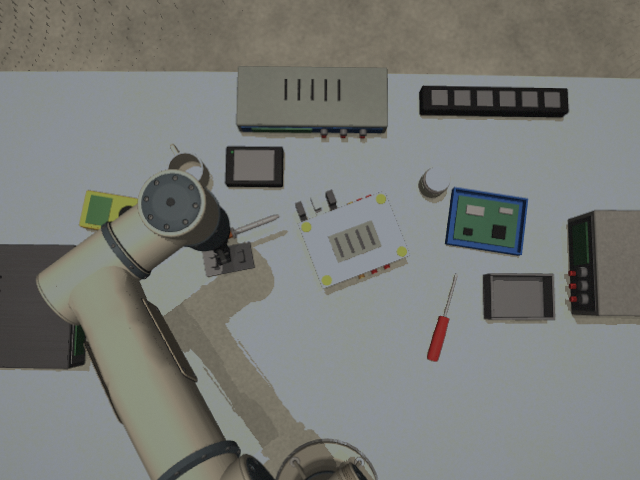

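Request:
{"api": "jog_arm", "payload": {"targets": [[0.015,0,0.03,0.001,0,0,-1],[0.036,0,0.037,0.001,0,0,-1],[0.036,0,0.037,0.001,0,0,-1],[0.036,0,0.037,0.001,0,0,-1],[0.036,0,0.037,0.001,0,0,-1]]}}

```text
t: 14.9
eef_pos: [556.6, 200.2, 240.2]
eef_rot: [[0.365, -0.931, 0.002], [-0.931, -0.365, 0.002], [-0.001, -0.003, -1.0]]
ft_force: [0.3, -1.0, -1.0]
finger_gap: 13.0
```

```bash
python3 - <<'E'
from ov import *
go(W((99.7,232.7,239.2)),down(201.4))
s=telemetry.state(); print(E_(s['eef_pos']))
snap('top','t7.png'); snap('side','s7.png')
ov('pics/t7.png','top',(548.5,-52.9),21.4,(190,250,245,345),8,'pics/ovt7.png')
ov('pics/s7.png','side',(548.5,-52.9),21.4,(210,290,235,335),7.5,'pics/ovs7.png')
e=E_(s['eef_pos'])
for n in('top','side'): print(n,[proj(n,W((e[0],e[1]-31.7-k,82))).round(1) for k in (10,90,98)])
E
```

```text
t 14.9 at [556.6 200.2 240.2] F [ 0.3 -1.  -1. ] gap 13.0 q [ 0.61  0.43 -0.07 -0.   -1.07 -0.24]
row [0.    0.    0.001] [-0.001  0.     0.   ] dist 1 deg 0.2
[ 99.937 232.723 240.235]
top [array([226.6, 253.4]), array([213.4, 288.6]), array([212.1, 292.1])]
side [array([270. , 267.2]), array([249.1, 277. ]), array([247.1, 278. ])]
```

View pics/ovt7.png

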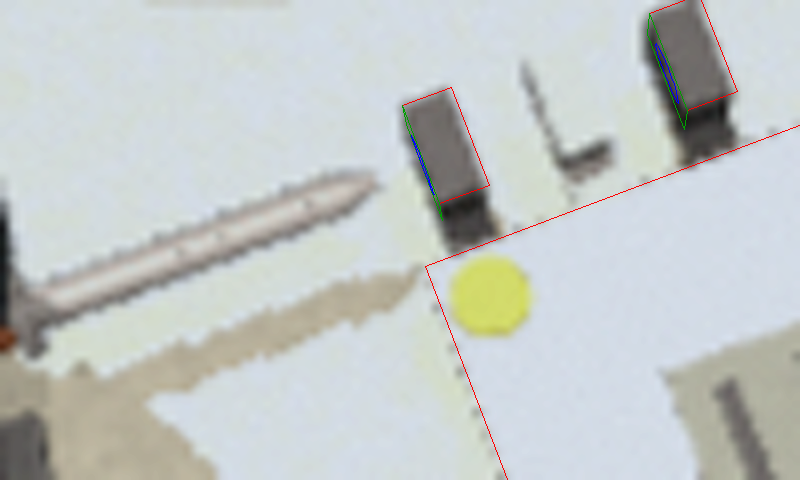

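View pics/ovs7.png

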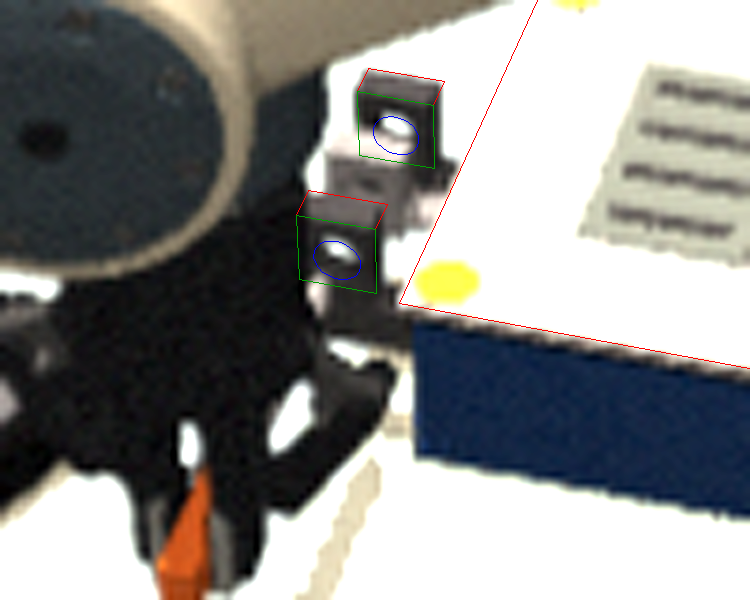

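```bash
python3 - <<'E'
from m import *
im=cv2.cvtColor(cv2.imread('pics/t7.png'),cv2.COLOR_BGR2GRAY).astype(float)
# predicted axis, sample perpendicular profile
e=np.array([99.937,232.723])
A=[]
for k in range(8,88,4):
    prof=[]
    for o in np.arange(-14,14.1,.5):
        q=proj('top',W((100+o,e[1]-31.7-k,82))); prof.append(im[int(round(q[0])),int(round(q[1]))] if 0 else cv2.getRectSubPix(im.astype(np.float32),(1,1),(float(q[1]),float(q[0])))[0,0])
    prof=np.array(prof)
    o=np.arange(-14,14.1,.5); bg=np.median(prof); d=np.clip(bg-12-prof,0,None); A.append((k,prof))
    if k in(16,40,72): print(k,prof.round(0).astype(int)[::2])
E
python3 - <<'E'
from m import *
i=optics.camera_info('wrist'); s=telemetry.state(); print(np.array(s['eef_rot']).T@np.array(i['rotation']))
im=cv2.imread('pics/w5.png'); g=cv2.cvtColor(im,cv2.COLOR_BGR2GRAY).astype(float)
for r in (2,40,80,120,200,230): 
    d=np.abs(np.diff(cv2.GaussianBlur(g,(3,3),0)[r,270:380])); print(r,[(270+j,int(d[j])) for j in np.argsort(-d)[:6]])
E
```

```text
16 [143 143 143 144 144 141 137 121 100  92  94 100 113 126 133 139 135 127
 121 122 125 135 143 145 145 144 143 143 144]
40 [143 144 144 144 143 140 136 123 107  96  97 101 110 120 124 127 127 122
 115 115 117 128 140 144 145 145 145 145 145]
72 [143 143 144 144 143 142 137 124 109  97  92 102 113 123 131 136 130 123
 115 111 116 126 137 143 145 145 146 145 145]
[[-0.    -0.953 -0.301]
 [ 1.     0.    -0.001]
 [ 0.001 -0.301  0.953]]
2 [(np.int64(343), 44), (np.int64(299), 37), (np.int64(300), 30), (np.int64(342), 25), (np.int64(344), 25), (np.int64(298), 17)]
40 [(np.int64(343), 44), (np.int64(300), 38), (np.int64(342), 32), (np.int64(301), 23), (np.int64(299), 23), (np.int64(344), 20)]
80 [(np.int64(342), 41), (np.int64(300), 35), (np.int64(343), 35), (np.int64(301), 33), (np.int64(341), 15), (np.int64(299), 14)]
120 [(np.int64(342), 45), (np.int64(301), 36), (np.int64(341), 32), (np.int64(302), 27), (np.int64(343), 22), (np.int64(300), 18)]
200 [(np.int64(303), 33), (np.int64(302), 28), (np.int64(339), 13), (np.int64(304), 11), (np.int64(338), 10), (np.int64(301), 9)]
230 [(np.int64(324), 24), (np.int64(325), 17), (np.int64(276), 17), (np.int64(374), 16), (np.int64(303), 14), (np.int64(323), 14)]
```

The top view shows the rod axis on the hole line: profile centred within 0.2 mm and parallel. Starting insertion.

Request:
{"api": "jog_arm", "payload": {"targets": [[0.003,0,0.0018,-0.001,0,0,-1],[0.01,0,0.0018,-0.001,0,0,-1],[0.017,0,0.0018,-0.001,0,0,-1],[0.024,0,0.0018,-0.001,0,0,-1],[0.03,0,0.0018,-0.001,0,0,-1],[0.034,0,0.0018,-0.001,0,0,-1]]}}

```text
t: 15.6
eef_pos: [566.7, 174.4, 238.6]
eef_rot: [[0.365, -0.931, -0.001], [-0.931, -0.365, 0.0], [-0.001, 0.001, -1.0]]
ft_force: [-0.8, -0.2, -2.1]
finger_gap: 13.0
```

```bash
python3 - <<'E'
from ov import *
s=telemetry.state(); print(E_(s['eef_pos']),s['ft_force'],s['ft_torque'],s['finger_gap'])
snap('wrist','w8.png');snap('side','s8.png')
ov('pics/s8.png','side',(548.5,-52.9),21.4,(210,290,235,335),7.5,'pics/ovs8.png')
E
```

```text
[ 99.848 205.003 238.633] [-0.795 -0.219 -2.118] [0.05  0.03  0.026] 12.97826856443451
```

View pics/ovs8.png

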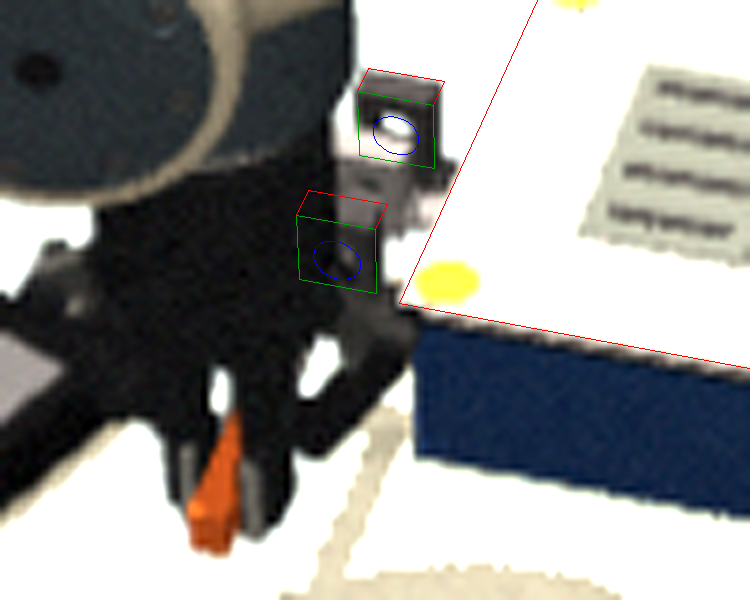

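View pics/w8.png

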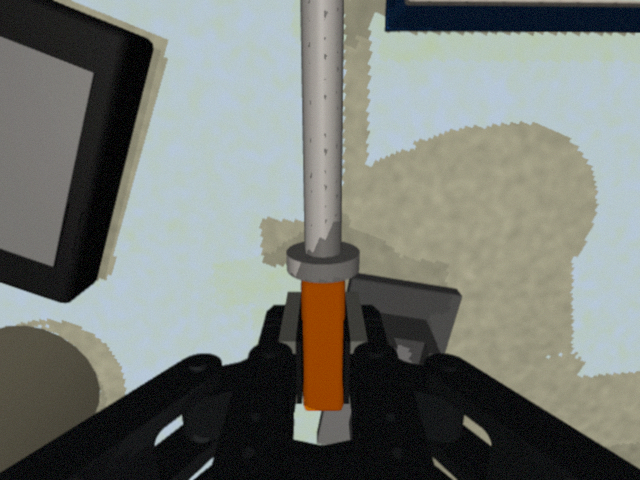

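No contact force with the tip about 16 mm past the mouth. Continuing.

Request:
{"api": "jog_arm", "payload": {"targets": [[0.008,0,0,0,0,0,-1],[0.016,0,0,0,0,0,-1],[0.024,0,0,0,0,0,-1],[0.032,0,0,0,0,0,-1],[0.04,0,0,0,0,0,-1],[0.046,0,0,0,0,0,-1]]}}

```text
t: 16.3
eef_pos: [580.3, 139.6, 238.6]
eef_rot: [[0.364, -0.931, -0.001], [-0.931, -0.364, 0.0], [-0.001, 0.001, -1.0]]
ft_force: [0.5, -0.9, -2.1]
finger_gap: 13.1
```

```bash
python3 - <<'E'
from m import *
s=telemetry.state(); print(E_(s['eef_pos']),s['ft_force'],s['ft_torque'],s['finger_gap'])
E
```

```text
[ 99.801 167.607 238.598] [ 0.507 -0.857 -2.065] [0.134 0.048 0.   ] 13.075887150483553
```

Request:
{"api": "jog_arm", "payload": {"targets": [[0.008,0,0,0,0,0,-1],[0.016,0,0,0,0,0,-1],[0.024,0,0,0,0,0,-1],[0.032,0,0,0,0,0,-1],[0.04,0,0,0,0,0,-1],[0.046,0,0,0,0,0,-1]]}}

```text
t: 16.9
eef_pos: [593.9, 104.7, 238.5]
eef_rot: [[0.364, -0.931, -0.001], [-0.931, -0.364, 0.0], [-0.001, 0.001, -1.0]]
ft_force: [-0.4, -0.0, -1.9]
finger_gap: 12.8
```

```bash
python3 - <<'E'
from ov import *
s=telemetry.state(); print(E_(s['eef_pos']),s['ft_force'],s['ft_torque'],s['finger_gap'])
snap('wrist','w9.png')
print([proj('wrist',W((x,91,82))).round(0) for x in (86,100,114)])
E
```

```text
[ 99.777 130.219 238.546] [-0.399 -0.048 -1.918] [ 0.156  0.04  -0.004] 12.785925321744351
[array([232., 366.]), array([232., 322.]), array([232., 278.])]
```

View pics/w9.png

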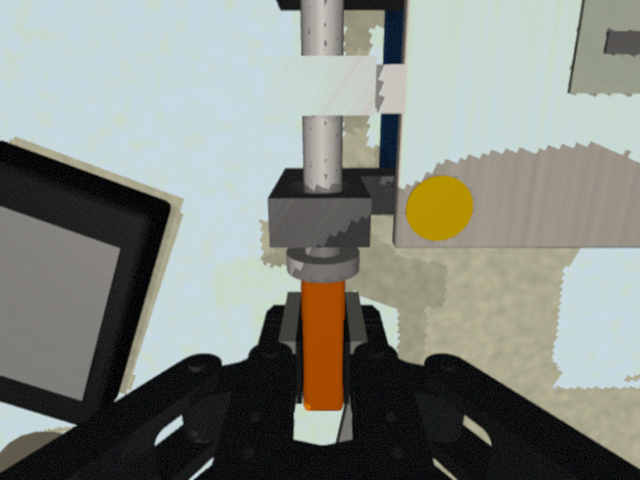

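The rod runs through lug 1 (row 220) and the lid lug (row 85) to the third lug at the top. The collar at row 262 is a few mm short of lug 1.

Request:
{"api": "jog_arm", "payload": {"targets": [[0.003,0,0,0,0,0,-1],[0.006,0,0,0,0,0,-1],[0.008,0,0,0,0,0,-1],[0.0095,0,0,0,0,0,-1],[0.0105,0,0,0,0,0,-1]]}}

```text
t: 17.45
eef_pos: [596.7, 97.2, 238.5]
eef_rot: [[0.364, -0.931, -0.001], [-0.931, -0.364, 0.002], [-0.002, 0.001, -1.0]]
ft_force: [-3.7, 6.4, 1.1]
finger_gap: 13.1
```

Request:
{"api": "jog_arm", "payload": {"targets": [[0.001,0,0,0,0,0,-1],[0.001,0,0,0,0,0,-1],[0,0,0,0,0,0,-0.2],[0,0,0,0,0,0,-0.2],[0,0,0,0,0,0,-0.2],[0,0,0,0,0,0,-0.2],[0,0,0,0,0,0,-0.2]]}}

```text
t: 18.15
eef_pos: [596.9, 97.1, 238.6]
eef_rot: [[0.364, -0.931, -0.001], [-0.931, -0.364, 0.002], [-0.002, 0.0, -1.0]]
ft_force: [-0.5, -0.0, -1.1]
finger_gap: 34.0
```

```bash
python3 - <<'E'
from ov import *
s=telemetry.state(); print(E_(s['eef_pos']),s['ft_force'],s['ft_torque'],s['finger_gap'])
snap('wrist','w10.png')
E
```

```text
[ 99.761 122.021 238.611] [-0.451 -0.016 -1.087] [-0.022 -0.036 -0.015] 34.049608333908154
```

View pics/w10.png

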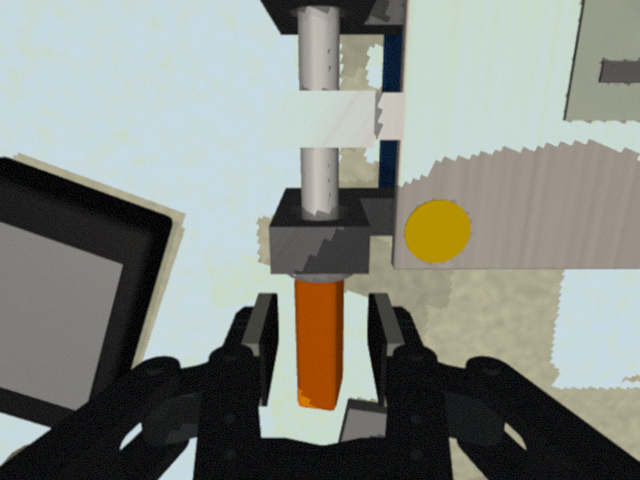

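Collar now meets lug 1 (row ~273), the fingers are open and the rod is free. Retreating.

Request:
{"api": "jog_arm", "payload": {"targets": [[0,0,-0.03,0,0,0,-0.2],[0,0,-0.08,0,0,0,-0.2],[0,0,-0.13,0,0,0,-0.2],[-0.05,0,-0.18,0,0,0,-0.2],[-0.1,0,-0.18,0,0,0,-0.2],[-0.1,0,-0.18,0,0,0,-0.2],[-0.1,0,-0.18,0,0,0,-0.2]]}}

```text
t: 18.9
eef_pos: [567.5, 172.2, 382.9]
eef_rot: [[0.366, -0.931, -0.001], [-0.931, -0.366, 0.002], [-0.002, 0.0, -1.0]]
ft_force: [0.2, -0.1, -0.2]
finger_gap: 34.1
```

```bash
python3 - <<'E'
from ov import *
s=telemetry.state(); print(E_(s['eef_pos']),s['ft_force'])
snap('wrist','w11.png'); t=snap('top','t11.png'); si=snap('side','s11.png')
print(blobs(si,(10,90,60),(40,255,255),(195,285,285,365),15))
print(blobs(t,(22,90,80),(38,255,255),(180,300,290,420)))
c=cv2.imread('pics/s11.png')[190:300,240:370]; cv2.imwrite('pics/s11z.png',cv2.resize(c,None,fx=6,fy=5.4,interpolation=cv2.INTER_CUBIC))
# collar row->enc y of lug-side / far face of collar
print([proj('wrist',W((100,y,94))).round(0) for y in (91,97)],[proj('wrist',W((100,y,90))).round(0) for y in (97,147)])
E
```

```text
[ 99.837 202.638 382.899] [ 0.151 -0.125 -0.209]
[(array([208.061, 311.424]), np.int32(33)), (array([215.219, 354.344]), np.int32(32)), (array([247.128, 294.231]), np.int32(39)), (array([249.885, 351.962]), np.int32(26)), (array([255.619, 340.5  ]), np.int32(42))]
[(array([198.671, 380.671]), np.int32(73)), (array([226.767, 305.89 ]), np.int32(73)), (array([251.147, 401.413]), np.int32(75)), (array([280.   , 326.375]), np.int32(72))]
[array([ 44., 321.]), array([ 55., 321.])] [array([ 56., 321.]), array([143., 322.])]
```

View pics/w11.png

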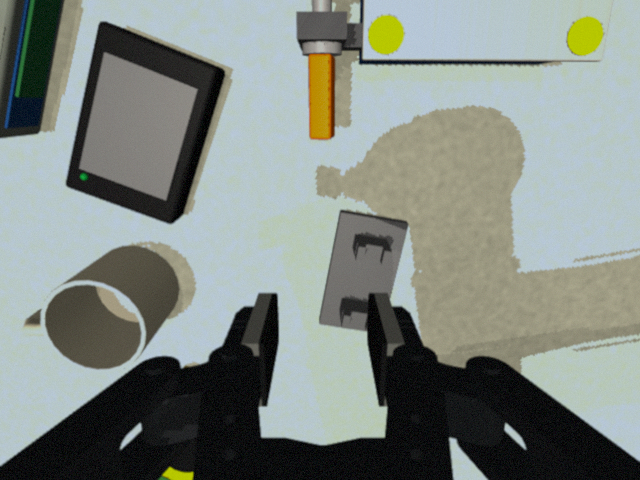

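View pics/s11z.png

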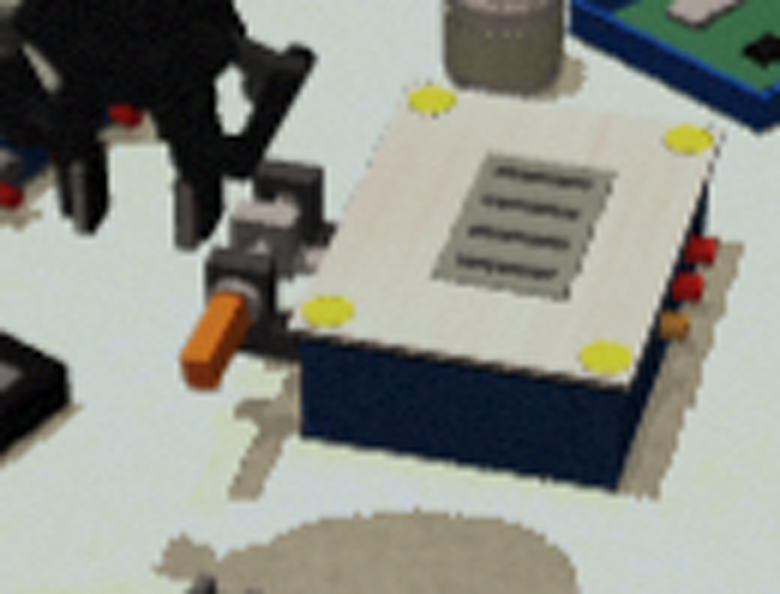

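Rod collar is seated against lug 1, with the back of the collar at row 54 against a predicted 55. The disc positions are unchanged and the arm is clear, so I'm handing in.

```bash
python3 - <<'E'
from h import *
print(ctrl.close_job())
E
```

```text
the job is handed in; nothing more can be done
None
```

The lid is sealed and the rod is locked through all three lugs. I handed the job in shortly after 18.9 s of the 72 s allowed; the interface gives no verdict.

- **Lid:** I pressed the corners in the order 0, 1, 2, 3, each until it stopped moving at about 20–30 N. I could not read the gasket values directly, so "fully home" is judged from that force and the pictures. Afterwards the discs triangulated to heights of 76.8–77.5 mm against a nominal 76. That offset is within the 2 mm calibration, and no gap showed at the flange. The disc positions did not change during the rod insertion.
- **Rod:** It went through the lugs with almost no side force until the collar met the first lug at about 7 N. I then opened the fingers and backed away. The last wrist picture puts the back of the collar within 1 pixel of where it should be.
- **Disagreements:** Grip end at row 138 instead of a predicted 143, which I put down to the rod settling slightly in the holes; I did not check this further. The top and side cameras differed by about 1.8 mm on the lid centre, so I aimed between them.
- **Bystanders:** I touched none of the other things on the bench.

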